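# Turn the medal carousel to its red pointer

## Task

Show the gold medal to the customer: with a fingertip, push on the arms of the revolving medal stand and turn it gently, without spinning it, until the dish with the gold medal stops right in front of the red pointer on the stand's foot. Do not grip the stand, do not touch or lift any medal - all four stay lying in their dishes - and leave the other things on the table alone; then draw the hand clear.

Things in the scene. Friction and masses are not known exactly. Their poses are not given: they have to be found in the camera images.
- carousel: Turning part of the stand, pale wood. Origin: on its vertical turning axis at table height; z up. Four equal arms along its +x, +y, -x, -y. Hub 60 mm across, top 68 mm high. Between the arms it is open down to the foot (14 mm high). It turns both ways without stops; friction of about 0.12 N m (2 N at 65 mm) holds it where left. Never faster than 3 rad/s, nor over 18 N from the fingers.
- arm (a point): Middle of the arm along the carousel's +x (the other three are alike, at 90 degree steps), 65 mm from the axis, 51 mm above the table: a good place to push sideways. The arm is a level bar 12 mm wide, underside 44 mm and top 58 mm high, bare from 30 to 103 mm from the axis.
- dish (a point): Centre of the inner floor of the dish at the end of that same arm, 130 mm from the axis, 48 mm above the table. Each arm has one: round, black, 55 mm across outside, rim 56 mm high.
- foot: Fixed dark wooden foot under the carousel. Origin: on the same axis at table height; z up; its +x points from the axis to the red pointer. Disc 190 mm across, 10 to 14 mm high; a flat 8 mm high bar runs out along +x to the upright red pointer, a post 12 x 22 mm with its centre 184 mm from the axis, nose reaching in to 167 mm, 60 mm high.
- spot (a point): Point where the gold medal's origin belongs: 130 mm from the axis straight towards the red pointer, 48 mm above the table.
- gold_medal: The gold (yellow) medal, a loose plain disc 42 mm across, 6 to 7.6 mm thick, about 45 g, lying flat in one of the four dishes (which one varies). Origin: centre of its underside, 48 mm above the table. Its centre is 130 mm from the carousel axis, on the centre line of one arm (within about 3 mm of play).
- silver_medal: Silver-grey medal, a loose plain disc 42 mm across, 6 to 7.6 mm thick, about 45 g, lying flat in one of the four dishes (which one varies). Origin: centre of its underside, 48 mm above the table. Its centre is 130 mm from the carousel axis, on the centre line of one arm (within about 3 mm of play).
- blue_medal: Blue enamel medal, a loose plain disc 42 mm across, 6 to 7.6 mm thick, about 45 g, lying flat in one of the four dishes (which one varies). Origin: centre of its underside, 48 mm above the table. Its centre is 130 mm from the carousel axis, on the centre line of one arm (within about 3 mm of play).
- green_medal: Green enamel medal, a loose plain disc 42 mm across, 6 to 7.6 mm thick, about 45 g, lying flat in one of the four dishes (which one varies). Origin: centre of its underside, 48 mm above the table. Its centre is 130 mm from the carousel axis, on the centre line of one arm (within about 3 mm of play).
- coin_tube: Bystander: upright blue tube with white cap, 33 mm across, 60 mm high, origin at centre of underside; stands near the foot.
- coin_slab: Bystander: flat white plastic coin holder 85 x 60 x 9 mm with a copper coin in it, origin at centre of underside; lies near the foot.
- loupe: Bystander: small black magnifier 38 mm across, 34 mm high, origin at centre of underside.
- mug: Bystander: blue mug 80 mm across, 90 mm high, origin at centre of underside.

How it is judged:
By the outcome, as a careful person would: the job done as asked, in the order asked, and still so for the second after the job is handed in, with the robot touching nothing.
It also fails if it takes over 45 s, if anything falls off the work surface, if the arm or the gripper's body presses on something with over 40 N, if the wrist force passes 120 N, or if a joint passes its speed limit or range.

## Robot

A 7-joint arm with a two-finger parallel gripper is mounted at the origin on the work surface. World frame = base frame: x ahead of the robot, y to its left, z up, the work surface at z = 0. Lengths are in m, angles in rad, forces in N, time in s.
With the tool pointing down it reaches from about 0.425 to 0.925 m from the base axis. Payload 6.8 kg.
Tool frame: the origin (TCP) lies midway between the tips of the shut fingers; the grasp point (between the pads) lies 19 mm behind it (r.grip_depth is the distance from the TCP to the grasp point, in m); z points along the fingers, y is the line along which they close (so a half turn about z gives the same grasp; the last joint's range is limited). The gripper opens to 85 mm and grips with 20 to 120 N. Pads are 22 mm wide; open, the fingers measure 114 mm over their backs; the gripper's body (76 mm by 85 mm) begins 54 mm behind the grasp point. The pads swing forward as they close: fully open they stand 13 mm farther back than shut.
Start: joints at [1.201, 0.477, 0.022, 1.555, -0.011, 1.109, -0.083], TCP at [0.175, -0.652, 0.231] pointing down, gripper open.
Joint ranges: [-2.96, 2.96], [-0.34, 2.1], [-1.41, 1.46], [0.24, 2.44], [-1.37, 4.51], [0.17, 1.92], [-2.96, 2.96]. Speed limits (rad/s): [2.39, 2.39, 3.14, 3.14, 3.14, 3.14, 3.14].

## Interface

Orientations are given as a rotation vector (axis times angle).
In Python, from bench import telemetry, grab_frame, calibration, order, silhouettes, r gives the robot as it stands.
- The arm moves only by the tool apply_moves, never from a script. Its argument "moves" is a list of rows, each a list of 7 numbers: the turn, a rotation vector about the tool's x, y, z scaled (see below), then the shift along the tool's x, y, z scaled (see below), then the opening, from -1 (shut) to 1 (fully open). A call has exactly 8 rows; each row shifts and turns the commanded pose from where the row before left it, along the tool's axes as they then stand; what a row does not reach is not made up. The controller multiplies each number of a shift by 1000 mm and each number of a turn by 6 degrees. A row lasts 1/12 s, in which the tool goes at most 41.7 mm and 7.16 degrees, less where a joint would pass 70% of its speed; a pose out of reach is approached as far as the arm can. A call with a number of a shift or a turn outside -1 to 1 is refused whole. A call with a gripper value outside its range is refused whole. The fingers move at their own pace and stop on an object; "grip_force" is the grip in N (left out, the last holds). Time passes only in rows, so rows that do not move let the fingers close, or fill a call up. It gives the time, the measured TCP pose, the force, the opening and the grip force at its end, in the units of the state.
- telemetry.get_obs(): the state, without advancing time (a new reading comes with each control period).
- grab_frame(name): name is "side" or "top"; returns the picture (420x560x3 uint8, blue, green, red); there is no depth.
- calibration(name): a dict with "fx", "fy", "cx", "cy" (pixels), "world_from_camera" (4x4, takes a point from camera to world coordinates). Camera axes: x right, y down, z forward; pixel columns grow to the right and rows downward; lengths in m; the calibration is good to about 2 mm. A picture is of the moment at which its call begins. calibration takes no time and is no camera call.
- order.hand_in(): hands the job in; it is judged then, once.
Trained networks look in the newest picture that a camera, given by its name, has taken for a name from the list of things; names that differ only in an ending like _2 or _b are one class to them, and where a whole thing is asked for, a point or a joint stands for the part that bears it (a point fixed in the world has none). Each returns a list of dicts, best first, with "p" (0 to 1); they miss things now and then, are a little off and sometimes report something else, mostly with a low value. They report only what shows in the picture. A call takes as long as a camera call.
- silhouettes(thing, camera): "mask" (420x560 bool, what is visible of it) and "extent" ([centre column, centre row, width, height] in pixels, round what is visible of it).
The state is a dict: "clock": time; "joints": joint angles; "qvel": joint speeds; "tau": joint torques, N m; "tcp_pos": TCP position; "orientation": TCP orientation; "contact_force": force on the tool from outside, world axes, zero at the start; "moment": the same for the moment, N m; "grip_width": finger opening in m; "gripper_force": force on a finger pad.
Only numpy, scipy, OpenCV 4.12 (cv2) and the standard library are available. Lean on these libraries where they do the work, as an engineer would, in place of code of your own. Each camera call takes 0.05 s, during which the arm holds its last target. There are 200 camera calls.

## Working session

There is one attempt and no reset: what is moved stays moved. The work goes in short steps, Python scripts to look and compute and a tool call to move; the robot and the scene stay as the last step left them, time stands still between calls to the robot, and variables do not carry over. Pictures are saved under pics/ and viewed, at most 10 in all, crops included, and the job is handed in when it is done.

Besides the shell and the picture viewer there is one more tool, called after ">>>" in YAML: its name, and indented under it one key for each argument. apply_moves: Moves the arm, as the interface text tells. Its arguments: {"type":"object","properties":{"moves":{"type":"array"},"grip_force":{"type":"number"}},"required":["moves"]}

```bash
mkdir -p pics; ls
python3 - <<'E'
from bench import telemetry, grab_frame, calibration, silhouettes
import cv2, numpy as np
for c in ("top","side"):
    cv2.imwrite(f"pics/{c}0.png", grab_frame(c))
    k=calibration(c); print(c,k["fx"],k["fy"],k["cx"],k["cy"]); print(np.round(k["world_from_camera"],4))
for t in ("carousel","foot","gold_medal","silver_medal","blue_medal","green_medal","coin_tube","coin_slab","loupe","mug"):
    s=silhouettes(t,"top"); print(t,[(round(d["p"],2),np.round(d["extent"],1).tolist()) for d in s[:2]])
o=telemetry.get_obs(); print(o)
E
```

```text
pics
top 405.0469529428617 405.0469529428617 279.1963758391639 211.40384854798066
[[ 0.0238 -0.9834  0.1797  0.3927]
 [-0.9997 -0.0239  0.0017 -0.0112]
 [ 0.0026 -0.1797 -0.9837  1.0859]
 [ 0.      0.      0.      1.    ]]
side 393.79386641838386 393.79386641838386 280.06462006229617 206.7852871770305
[[ 9.991e-01 -2.330e-02  3.590e-02  5.329e-01]
 [-4.280e-02 -5.492e-01  8.346e-01 -9.434e-01]
 [ 3.000e-04 -8.354e-01 -5.497e-01  6.913e-01]
 [ 0.000e+00  0.000e+00  0.000e+00  1.000e+00]]
carousel [(0.56, [238.3, 237.4, 117.2, 116.1])]
foot [(0.62, [240.6, 219.7, 70.5, 108.7])]
gold_medal [(0.71, [281.8, 255.3, 14.5, 15.3])]
silver_medal [(0.78, [214.8, 280.1, 12.3, 14.2])]
blue_medal [(0.69, [191.4, 214.0, 14.0, 15.0])]
green_medal [(0.71, [257.6, 191.4, 17.1, 11.9])]
coin_tube [(0.6, [153.0, 212.5, 15.2, 12.4])]
coin_slab [(0.91, [292.0, 183.7, 34.6, 37.8])]
loupe [(0.6, [455.5, 261.5, 18.6, 13.7]), (0.26, [237.2, 236.2, 108.7, 111.2])]
mug [(0.77, [96.0, 249.0, 50.4, 45.8]), (0.66, [239.8, 235.8, 110.5, 110.9])]
{'clock': 0.6, 'joints': array([ 1.20092339,  0.47695075,  0.02240328,  1.55538313, -0.01147759,
        1.10931845, -0.08312803]), 'qvel': array([ 0.00037105, -0.00207133,  0.00072577, -0.00046198,  0.0010971 ,
       -0.00149439, -0.00175389]), 'tau': array([-2.94773499e-04, -5.96008122e+01,  1.60516351e+00, -2.81419623e+01,
        1.24137488e-02,  1.71537198e-03, -1.34049955e-05]), 'tcp_pos': array([ 0.17469038, -0.65202694,  0.23134817]), 'orientation': array([3.11466166e+00, 4.09944688e-01, 1.26380243e-05]), 'contact_force': array([ 0.22792824, -0.43533907, -0.73701254]), 'moment': array([-0.01642499,  0.0323129 , -0.05403428]), 'gripper_force': 0.0, 'grip_width': 0.08538979568466164}
```

```bash
cat > h.py <<'E'
import numpy as np, cv2
from bench import telemetry, grab_frame, calibration, silhouettes
from scipy.spatial.transform import Rotation as R
def ray(c,uv,z):
    k=calibration(c); T=np.array(k["world_from_camera"])
    d=T[:3,:3]@[(uv[0]-k["cx"])/k["fx"],(uv[1]-k["cy"])/k["fy"],1]
    return T[:3,3]+d*(z-T[2,3])/d[2]
def proj(c,p):
    k=calibration(c); T=np.array(k["world_from_camera"])
    q=T[:3,:3].T@(np.array(p)-T[:3,3]); return np.array([k["fx"]*q[0]/q[2]+k["cx"],k["fy"]*q[1]/q[2]+k["cy"]])
def cen(m): 
    v,u=np.nonzero(m); return np.array([u.mean(),v.mean()])
MED=("gold_medal","silver_medal","blue_medal","green_medal")
def medals(c):
    grab_frame(c); out={}
    for t in MED:
        s=silhouettes(t,c)
        if s: out[t]=ray(c,cen(s[0]["mask"]),.055)
    return out
E
python3 - <<'E'
from h import *
im=cv2.imread("pics/top0.png"); cv2.imwrite("pics/top0c.png",cv2.resize(im[150:310,60:330],None,fx=2.9,fy=2.9,interpolation=cv2.INTER_CUBIC))
im=cv2.imread("pics/side0.png"); cv2.imwrite("pics/side0b.png",im)
for c in ("top","side"):
    m=medals(c); P=np.array(list(m.values()))
    ax=P.mean(0); print(c,"axis",ax.round(4))
    for t,p in m.items(): print(t,p.round(4),np.hypot(*(p-ax)[:2]).round(4),np.degrees(np.arctan2(*(p-ax)[1::-1])).round(1))
    for t,z in (("coin_tube",.06),("coin_slab",.009),("loupe",.03)):
        s=silhouettes(t,c)
        if s: print(t,ray(c,s[0]["extent"][:2],z).round(3))
E
```

```text
top axis [0.5197 0.0984 0.055 ]
gold_medal [ 0.4699 -0.0208  0.055 ] 0.1292 -112.7
silver_medal [0.401  0.1484 0.055 ] 0.1288 157.2
blue_medal [0.5699 0.218  0.055 ] 0.1296 67.2
green_medal [0.638  0.0482 0.055 ] 0.1285 -23.0
coin_tube [0.563 0.313 0.06 ]
coin_slab [ 0.665 -0.047  0.009]
loupe [ 0.468 -0.471  0.03 ]
side axis [0.5481 0.1525 0.055 ]
blue_medal [0.5734 0.2216 0.055 ] 0.0736 69.9
green_medal [0.5229 0.0834 0.055 ] 0.0736 -110.1
coin_tube [0.569 0.285 0.06 ]
coin_slab [ 0.666 -0.056  0.009]
loupe [ 0.468 -0.482  0.03 ]
```

View pics/top0c.png

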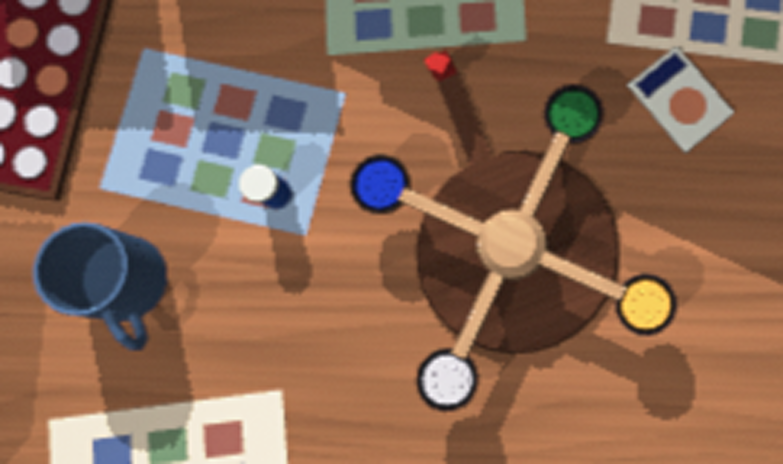

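View pics/side0.png

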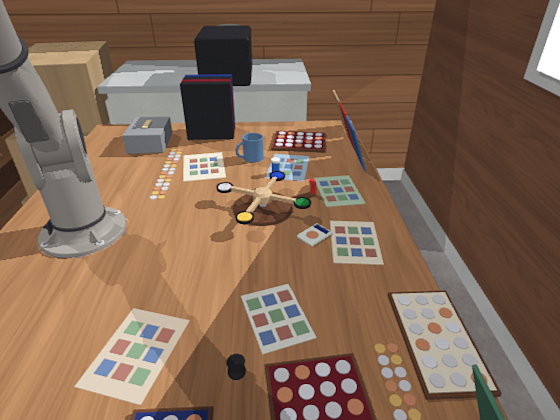

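The top view shows the stand with its hub near crop (512,242). Gold is at lower right (645,304), green at upper right (572,113), and the red pointer at (438,62), which is up and to the left. The side view agrees. Gold therefore needs to go round counter-clockwise, so next I'll measure the pointer.

```bash
cat >> h.py <<'E'
def redmask(im):
    b,g,r=[im[...,i].astype(int) for i in range(3)]
    return (r>150)&(g<70)&(b<70)
def arms(m,ax):
    off={"gold_medal":0}
    return {t:np.degrees(np.arctan2(p[1]-ax[1],p[0]-ax[0])) for t,p in m.items()}
E
python3 - <<'E'
from h import *
im=cv2.imread("pics/top0.png"); m=redmask(im); m[:, :195]=0; m[:,230:]=0; m[:150]=0; m[190:]=0
v,u=np.nonzero(m); print(len(u),u.min(),u.max(),v.min(),v.max())
ax=np.array([.5197,.0984])
for z in (.03,.045,.06):
    p=ray("top",cen(m),z); d=p[:2]-ax; print(z,p.round(4),np.hypot(*d).round(4),np.degrees(np.arctan2(d[1],d[0])).round(2))
for a in (24,26,28,30):
    c,s=np.cos(np.radians(a)),np.sin(np.radians(a)); print(a,[proj("top",[*(ax+rr*np.array([c,s])),.06]).round(1).tolist() for rr in (.167,.190)])
print(im[163:180,203:220,2]); print(im[163:180,203:220,1])
o=telemetry.get_obs(); M=R.from_rotvec(o["orientation"]).as_matrix(); print(M.round(3))
ph=np.radians(-60); t=np.array([*(ax+.065*np.array([np.cos(ph),np.sin(ph)])),.1]); print(t, M.T@(t-o["tcp_pos"]), (t-o["tcp_pos"]))
E
```

```text
42 206 214 168 174
0.03 [0.692  0.1791 0.03  ] 0.1903 25.1
0.045 [0.6878 0.1764 0.045 ] 0.1853 24.9
0.06 [0.6835 0.1737 0.06  ] 0.1803 24.69
24 [[212.9, 175.2], [209.8, 167.3]]
26 [[210.8, 176.0], [207.4, 168.3]]
28 [[208.8, 177.0], [205.1, 169.4]]
30 [[206.8, 178.0], [202.8, 170.5]]
[[128 128 130 128 130 128 130 129 130 130 130 130 128 130 128 129 131]
 [130 130 130 129 129 130 129 129 129 130 130 129 129 130 128 129 126]
 [128 129 129 128 128 128 129 126 126 127 127 129 127 124 121 119 105]
 [120 124 121 118 120 120 116 109 109 110 106 112 112 113 114 108  93]
 [117 117 116 116 116 117 122 126 116 112 108 108 111 104  91  90  88]
 [112 114 114 113 117 136 168 180 151 137 127 112 102  90  88  90  88]
 [110 110 108 116 150 190 216 218 215 210 184 140  88  82  85  85  85]
 [114 111 109 152 216 218 219 217 220 219 216 186 107  84  85  85  85]
 [112 112 115 160 221 221 219 217 218 218 206 157  85  78  86  87  88]
 [116 115 115 131 177 215 218 217 218 216 188 108  74  77  88  90  90]
 [118 119 118 119 143 188 207 212 215 207 157  84  76  77  84  91  93]
 [119 118 117 116 114 114 120 151 
[... 1084 characters left out ...]
0  37  60  61  61]
 [ 79  79  78  76  62  51  52  54  55  52  40  21  18  26  48  62  61]
 [ 78  78  78  77  69  50  32  36  49  48  27  20  19  21  40  60  68]
 [ 78  79  78  78  77  66  31  24  29  27  20  17  24  28  36  48  63]
 [ 80  82  80  81  81  75  49  27  24  22  21  29  34  40  42  52  63]
 [ 81  80  82  81  80  81  73  50  30  29  38  42  43  43  43  48  56]
 [ 80  79  79  81  79  80  80  69  46  40  43  41  41  42  43  44  53]
 [ 81  82  81  80  80  81  80  76  56  41  41  42  41  41  41  44  52]]
[[ 0.966  0.259  0.   ]
 [ 0.259 -0.966 -0.   ]
 [ 0.     0.    -1.   ]]
[0.5522     0.04210835 0.1       ] [ 0.54428368 -0.5727804   0.13130484] [ 0.37751779  0.69412    -0.13130428]
```

>>> apply_moves:
  moves:
    - [0, 0, 0, 0.012, -0.012, 0, -1]
    - [0, 0, 0, 0.022, -0.023, 0, -1]
    - [0, 0, 0, 0.024, -0.025, 0, -1]
    - [0, 0, 0, 0.024, -0.025, 0, -1]
    - [0, 0, 0, 0.024, -0.025, 0, -1]
    - [0, 0, 0, 0.024, -0.025, 0, -1]
    - [0, 0, 0, 0.024, -0.025, 0, -1]
    - [0, 0, 0, 0.024, -0.025, 0, -1]

```text
clock: 2.07
tcp_pos: [0.2993, -0.4258, 0.2315]
orientation: [3.114, 0.41, 0.0]
contact_force: [0.9, -0.3, 0.1]
grip_width: -0.0003
gripper_force: 0.0
```

>>> apply_moves:
  moves:
    - [0, 0, 0, 0.024, -0.025, 0, -1]
    - [0, 0, 0, 0.024, -0.025, 0, -1]
    - [0, 0, 0, 0.024, -0.025, 0, -1]
    - [0, 0, 0, 0.024, -0.025, 0, -1]
    - [0, 0, 0, 0.024, -0.025, 0, -1]
    - [0, 0, 0, 0.024, -0.025, 0, -1]
    - [0, 0, 0, 0.024, -0.025, 0, -1]
    - [0, 0, 0, 0.024, -0.025, 0, -1]

```text
clock: 2.73
tcp_pos: [0.4331, -0.1829, 0.2317]
orientation: [3.114, 0.41, 0.001]
contact_force: [0.2, -0.5, 0.0]
grip_width: 0.0002
gripper_force: 0.0
```

>>> apply_moves:
  moves:
    - [0, 0, 0, 0.024, -0.025, 0, -1]
    - [0, 0, 0, 0.024, -0.025, 0, -1]
    - [0, 0, 0, 0.024, -0.025, 0, -1]
    - [0, 0, 0, 0.024, -0.025, 0, -1]
    - [0, 0, 0, 0.024, -0.025, 0, -1]
    - [0, 0, 0, 0.02, -0.023, 0, -1]
    - [0, 0, 0, 0.008, -0.01, 0, -1]
    - [0, 0, 0, 0, 0, 0, -1]

```text
clock: 3.4
tcp_pos: [0.5357, 0.0109, 0.2316]
orientation: [-3.112, -0.419, -0.002]
contact_force: [0.3, 0.2, 1.3]
grip_width: -0.0002
gripper_force: 0.0
```

```bash
cat >> h.py <<'E'
AX=np.array([.5197,.0984])
def where(phi,r=.065,z=.12):
    o=telemetry.get_obs(); M=R.from_rotvec(o["orientation"]).as_matrix()
    a=np.radians(phi); t=np.array([*(AX+r*np.array([np.cos(a),np.sin(a)])),z])
    p=o["tcp_pos"]; d=p[:2]-AX
    print("clock",o["clock"],"tcp",p.round(4),"r,phi",np.hypot(*d).round(4),np.degrees(np.arctan2(d[1],d[0])).round(2),"yaw_y",np.degrees(np.arctan2(M[1,1],M[0,1])).round(2),"w",o["grip_width"].round(4),"F",o["contact_force"].round(1))
    print("axes z",M[:,2].round(3),"tool shift to target",(M.T@(t-p)).round(4),"J",o["joints"].round(2))
E
python3 -c "
from h import *
where(-60)"
```

```text
Traceback (most recent call last):
  File "h.py", line 31, in where
    print("clock",o["clock"],"tcp",p.round(4),"r,phi",np.hypot(*d).round(4),np.degrees(np.arctan2(d[1],d[0])).round(2),"yaw_y",np.degrees(np.arctan2(M[1,1],M[0,1])).round(2),"w",o["grip_width"].round(4),"F",o["contact_force"].round(1))
                                                                                                                                                                                  ^^^^^^^^^^^^^^^^^^^^^
AttributeError: 'float' object has no attribute 'round'
```

```bash
sed -i 's/"w",o\["grip_width"\].round(4)/"w",round(float(o["grip_width"]),4)/' h.py; python3 -c "
from h import *
where(-60)"
```

```text
clock 3.4 tcp [0.5357 0.0109 0.2316] r,phi 0.0889 -79.65 yaw_y -74.67 w -0.0002 F [0.3 0.2 1.3]
axes z [ 0.001  0.002 -1.   ] tool shift to target [ 0.024  -0.0255  0.1117] J [ 0.22  0.28 -0.42  1.87  0.13  1.02 -1.56]
```

>>> apply_moves:
  moves:
    - [0, 0, 0, 0.012, -0.013, 0.02, -1]
    - [0, 0, 0, 0.012, -0.0125, 0.025, -1]
    - [0, 0, -0.5, 0, 0, 0.025, -1]
    - [0, 0, -0.5, 0, 0, 0.025, -1]
    - [0, 0, -0.5, 0, 0, 0.016, -1]
    - [0, 0, -0.5, 0, 0, 0, -1]
    - [0, 0, -0.45, 0, 0, 0, -1]
    - [0, 0, 0, 0, 0, 0, -1]

```text
clock: 4.07
tcp_pos: [0.5507, 0.0358, 0.1198]
orientation: [3.036, 0.805, -0.002]
contact_force: [0.3, 0.1, -0.1]
grip_width: -0.0001
gripper_force: 0.0
```

```bash
python3 -c "
from h import *
where(-60,z=.038)
im=grab_frame('side'); cv2.imwrite('pics/s1.png',cv2.resize(im[100:300,150:400],None,fx=3,fy=3)); "
```

```text
clock 4.0667 tcp [0.5507 0.0358 0.1198] r,phi 0.0698 -63.68 yaw_y -60.3 w -0.0001 F [ 0.3  0.1 -0.1]
axes z [-0.001 -0.001 -1.   ] tool shift to target [ 0.0046 -0.0047  0.0818] J [ 0.18  0.45 -0.45  1.93  0.26  0.82 -1.46]
```

View pics/s1.png

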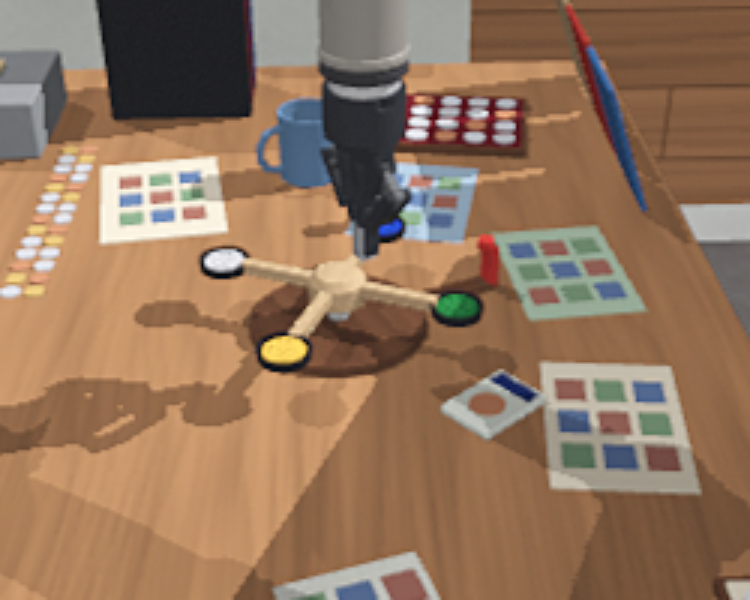

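The picture shows the shut fingertip at crop (365,250), above the open gap between the gold arm (283,350) and the green arm (458,305). Next I lower it into the gap.

>>> apply_moves:
  moves:
    - [0, 0, 0, 0.005, -0.005, 0, -1]
    - [0, 0, 0, 0, 0, 0.012, -1]
    - [0, 0, 0, 0, 0, 0.016, -1]
    - [0, 0, 0, 0, 0, 0.016, -1]
    - [0, 0, 0, 0, 0, 0.016, -1]
    - [0, 0, 0, 0, 0, 0.014, -1]
    - [0, 0, 0, 0, 0, 0.008, -1]
    - [0, 0, 0, 0, 0, 0, -1]

```text
clock: 4.78
tcp_pos: [0.5516, 0.0442, 0.0363]
orientation: [-3.036, -0.805, 0.005]
contact_force: [-0.4, -0.4, -0.1]
grip_width: 0.0
gripper_force: 0.0
```

```bash
python3 -c "
from h import *
where(-60,z=.038)
for d in (2,3): a=np.radians(d); print(d,'shift per row',65*np.sin(a),-65*(1-np.cos(a)))
"
```

```text
clock 4.7833 tcp [0.5516 0.0442 0.0363] r,phi 0.0629 -59.55 yaw_y -60.29 w 0.0 F [-0.4 -0.4 -0.1]
axes z [-0.003 -0.    -1.   ] tool shift to target [-0.0005  0.0021 -0.0017] J [ 0.12  0.58 -0.39  1.97  0.34  0.67 -1.55]
2 shift per row 2.268467285662563 -0.03959624375877546
3 shift per row 3.401837155791349 -0.08908024095270084
```

>>> apply_moves:
  moves:
    - [0, 0, -0.3, 0.002, 0.001, 0, -1]
    - [0, 0, -0.5, 0.0034, 0.001, 0, -1]
    - [0, 0, -0.5, 0.0034, -0.0001, 0, -1]
    - [0, 0, -0.5, 0.0034, -0.0001, 0, -1]
    - [0, 0, -0.5, 0.0034, -0.0001, 0, -1]
    - [0, 0, -0.3, 0.002, 0, 0, -1]
    - [0, 0, -0.2, 0.0014, 0, 0, -1]
    - [0, 0, -0.2, 0.0014, 0, 0, -1]

```text
clock: 5.45
tcp_pos: [0.5702, 0.0551, 0.0387]
orientation: [2.873, 1.271, 0.001]
contact_force: [-0.7, 0.3, 0.0]
grip_width: 0.0003
gripper_force: 0.0
```

>>> apply_moves:
  moves:
    - [0, 0, -0.2, 0.0014, 0, 0, -1]
    - [0, 0, -0.2, 0.0014, 0, 0, -1]
    - [0, 0, -0.2, 0.0014, 0, 0, -1]
    - [0, 0, -0.2, 0.0014, 0, 0, -1]
    - [0, 0, -0.2, 0.0014, 0, 0, -1]
    - [0, 0, -0.2, 0.0014, 0, 0, -1]
    - [0, 0, -0.2, 0.0014, 0, 0, -1]
    - [0, 0, -0.2, 0.0014, 0, 0, -1]

```text
clock: 6.12
tcp_pos: [0.5768, 0.0639, 0.0382]
orientation: [-2.755, -1.509, 0.001]
contact_force: [-2.1, -2.1, 0.7]
grip_width: 0.0004
gripper_force: 1.0
```

```bash
python3 -c "
from h import *
where(-30,z=.038)
m=medals('top'); print(arms(m,AX))
"
```

```text
clock 6.1167 tcp [0.5768 0.0639 0.0382] r,phi 0.0667 -31.15 yaw_y -32.59 w 0.0004 F [-2.1 -2.1  0.7]
axes z [-0. -0. -1.] tool shift to target [ 0.0013 -0.0017  0.0002] J [ 0.17  0.63 -0.51  1.9   0.44  0.73 -1.17]
{'gold_medal': np.float64(-95.61579092440005), 'silver_medal': np.float64(164.4329230365802), 'blue_medal': np.float64(74.22745346414222)}
```

>>> apply_moves:
  moves:
    - [0, 0, -0.3, 0.002, 0, 0, -1]
    - [0, 0, -0.4, 0.0028, -0.0001, 0, -1]
    - [0, 0, -0.5, 0.0034, -0.0001, 0, -1]
    - [0, 0, -0.5, 0.0034, -0.0001, 0, -1]
    - [0, 0, -0.5, 0.0034, -0.0001, 0, -1]
    - [0, 0, -0.5, 0.0034, -0.0001, 0, -1]
    - [0, 0, -0.5, 0.0034, -0.0001, 0, -1]
    - [0, 0, -0.5, 0.0034, -0.0001, 0, -1]

```text
clock: 7.03
tcp_pos: [0.586, 0.0868, 0.0382]
orientation: [2.411, 2.013, -0.001]
contact_force: [-0.4, -2.3, 0.2]
grip_width: -0.0005
gripper_force: 1.0
```

>>> apply_moves:
  moves:
    - [0, 0, -0.5, 0.0034, -0.0001, 0, -1]
    - [0, 0, -0.5, 0.0034, -0.0001, 0, -1]
    - [0, 0, -0.5, 0.0034, -0.0001, 0, -1]
    - [0, 0, -0.5, 0.0034, -0.0001, 0, -1]
    - [0, 0, -0.5, 0.0034, -0.0001, 0, -1]
    - [0, 0, -0.5, 0.0034, -0.0001, 0, -1]
    - [0, 0, -0.5, 0.0034, -0.0001, 0, -1]
    - [0, 0, -0.3, 0.002, 0, 0, -1]

```text
clock: 7.7
tcp_pos: [0.5857, 0.1128, 0.0382]
orientation: [1.966, 2.45, -0.0]
contact_force: [-0.3, -1.7, 0.9]
grip_width: 0.0
gripper_force: 0.9
```

```bash
python3 -c "
from h import *
where(20,z=.038)
m=medals('top'); print(arms(m,AX))
"
```

```text
clock 7.7 tcp [0.5857 0.1128 0.0382] r,phi 0.0675 12.29 yaw_y 12.5 w 0.0 F [-0.3 -1.7  0.9]
axes z [ 0. -0. -1.] tool shift to target [ 0.0087 -0.0031  0.0002] J [ 0.22  0.7  -0.69  1.85  0.6   0.81 -0.57]
{'silver_medal': np.float64(-151.155414484761), 'blue_medal': np.float64(119.1171982872147)}
```

>>> apply_moves:
  moves:
    - [0, 0, -0.4, 0.0028, -0.0001, 0, -1]
    - [0, 0, -0.5, 0.0034, -0.0002, 0, -1]
    - [0, 0, -0.5, 0.0034, -0.0002, 0, -1]
    - [0, 0, -0.5, 0.0034, -0.0002, 0, -1]
    - [0, 0, -0.5, 0.0034, -0.0002, 0, -1]
    - [0, 0, -0.5, 0.0034, -0.0002, 0, -1]
    - [0, 0, -0.5, 0.0034, -0.0002, 0, -1]
    - [0, 0, -0.5, 0.0034, -0.0002, 0, -1]

```text
clock: 8.62
tcp_pos: [0.5753, 0.1367, 0.0386]
orientation: [1.431, 2.795, 0.002]
contact_force: [2.3, -0.6, -1.1]
grip_width: -0.0003
gripper_force: 1.1
```

>>> apply_moves:
  moves:
    - [0, 0, -0.5, 0.0034, -0.0001, 0, -1]
    - [0, 0, -0.5, 0.0034, -0.0001, 0, -1]
    - [0, 0, -0.5, 0.0034, -0.0001, 0, -1]
    - [0, 0, -0.5, 0.0034, -0.0001, 0, -1]
    - [0, 0, -0.5, 0.0034, -0.0001, 0, -1]
    - [0, 0, -0.5, 0.0034, -0.0001, 0, -1]
    - [0, 0, -0.5, 0.0034, -0.0001, 0, -1]
    - [0, 0, -0.5, 0.0034, -0.0001, 0, -1]

```text
clock: 9.28
tcp_pos: [0.5551, 0.1551, 0.0386]
orientation: [0.818, 3.031, 0.002]
contact_force: [2.7, -0.2, -1.7]
grip_width: 0.0002
gripper_force: 1.1
```

>>> apply_moves:
  moves:
    - [0, 0, -0.5, 0.0034, -0.0001, 0, -1]
    - [0, 0, -0.5, 0.0034, -0.0001, 0, -1]
    - [0, 0, -0.5, 0.0034, -0.0001, 0, -1]
    - [0, 0, -0.5, 0.0034, -0.0001, 0, -1]
    - [0, 0, -0.5, 0.0034, -0.0001, 0, -1]
    - [0, 0, -0.4, 0.0028, -0.0001, 0, -1]
    - [0, 0, -0.3, 0.002, 0, 0, -1]
    - [0, 0, -0.15, 0.001, 0, 0, -1]

```text
clock: 9.95
tcp_pos: [0.5331, 0.1632, 0.0386]
orientation: [0.277, 3.128, 0.002]
contact_force: [1.5, 1.4, -1.1]
grip_width: -0.0003
gripper_force: 1.0
```

```bash
python3 -c "
from h import *
where(98,z=.038)
im=grab_frame('top'); cv2.imwrite('pics/t2.png',cv2.resize(im[150:310,120:330],None,fx=3.5,fy=3.5,interpolation=cv2.INTER_CUBIC))
m=medals('top'); print(arms(m,AX)); print({t:p.round(4).tolist() for t,p in m.items()})
"
```

```text
clock 9.95 tcp [0.5331 0.1632 0.0386] r,phi 0.0661 78.31 yaw_y 79.87 w -0.0003 F [ 1.5  1.4 -1.1]
axes z [ 0.001  0.001 -1.   ] tool shift to target [ 0.022  -0.0043  0.0006] J [ 0.3   0.76 -0.96  1.93  0.81  0.89  0.31]
{'gold_medal': np.float64(6.306147966602905), 'blue_medal': np.float64(30.771759742612062)}
{'gold_medal': [0.6495, 0.1127, 0.055], 'blue_medal': [0.5405, 0.1108, 0.055]}
```

View pics/t2.png

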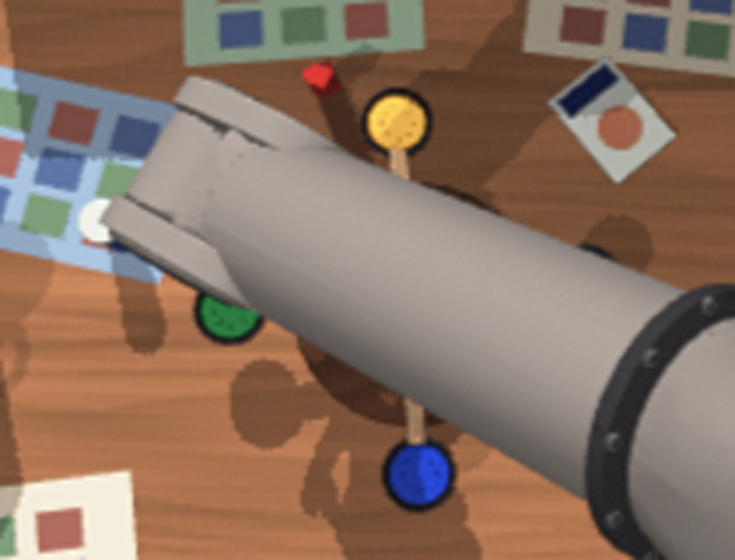

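The gold dish is now at crop (397,121), about 18° short of the red pointer at (322,77).

>>> apply_moves:
  moves:
    - [0, 0, -0.3, 0.002, 0, 0, -1]
    - [0, 0, -0.4, 0.0028, -0.0001, 0, -1]
    - [0, 0, -0.5, 0.0034, -0.0001, 0, -1]
    - [0, 0, -0.5, 0.0034, -0.0001, 0, -1]
    - [0, 0, -0.4, 0.0028, -0.0001, 0, -1]
    - [0, 0, -0.2, 0.0014, 0, 0, -1]
    - [0, 0, -0.1, 0.0007, 0, 0, -1]
    - [0, 0, 0, 0, 0, 0, -1]

```text
clock: 10.92
tcp_pos: [0.5162, 0.1634, 0.0383]
orientation: [0.116, -3.139, -0.0]
contact_force: [-0.2, 0.3, -0.1]
grip_width: -0.0002
gripper_force: 0.6
```

```bash
python3 -c "
from h import *
where(98,z=.038)
m=medals('top'); print(arms(m,AX)); print({t:p.round(4).tolist() for t,p in m.items()})
im=grab_frame('top'); cv2.imwrite('pics/t3.png',im)
# pointer angle by fitting post footprint to red mask
k=redmask(cv2.imread('pics/top0.png')); k[:, :195]=0;k[:,230:]=0;k[:150]=0;k[190:]=0
r,g=cv2.imread('pics/top0.png')[...,2].astype(int),cv2.imread('pics/top0.png')[...,1].astype(int)
sat=(r>3.0*g)&(r>60); sat[:, :195]=0;sat[:,230:]=0;sat[:150]=0;sat[190:]=0
for a in np.arange(21,30,1.):
    c,s=np.cos(np.radians(a)),np.sin(np.radians(a)); pts=[(.167,0),(.173,.006),(.195,.006),(.195,-.006),(.173,-.006)]
    def hull(zs): return cv2.convexHull(np.array([proj('top',[AX[0]+x*c-y*s,AX[1]+x*s+y*c,z])*16 for z in zs for x,y in pts]).round().astype(np.int32))
    res=[]
    for zs in ((.06,),(.06,.008)):
        M=np.zeros(k.shape,np.uint8); cv2.fillConvexPoly(M,hull(zs),1,shift=4); t=k if len(zs)==1 else sat
        res+= [round(float((M.astype(bool)&t).sum()/(M.astype(bool)|t).sum()),3)]
    print(a,res,cen(M).round(1))
print(cen(k),cen(sat),k.sum(),sat.sum())
"
```

```text
clock 10.9167 tcp [0.5162 0.1634 0.0383] r,phi 0.0651 93.1 yaw_y 94.22 w -0.0002 F [-0.2  0.3 -0.1]
axes z [-0.  0. -1.] tool shift to target [ 0.0056 -0.0002  0.0003] J [ 0.33  0.77 -1.01  1.97  0.85  0.9   0.51]
{'gold_medal': np.float64(7.739214892395567), 'silver_medal': np.float64(-68.17310043971932), 'blue_medal': np.float64(-160.0794121194949), 'green_medal': np.float64(112.04257908665294)}
{'gold_medal': [0.5714, 0.1054, 0.055], 'silver_medal': [0.5678, -0.0217, 0.055], 'blue_medal': [0.3955, 0.0534, 0.055], 'green_medal': [0.4704, 0.2201, 0.055]}
21.0 [0.102, 0.163] [215.7 171.3]
22.0 [0.22, 0.254] [214.4 171.5]
23.0 [0.37, 0.368] [213.3 172. ]
24.0 [0.531, 0.505] [212.3 172.5]
25.0 [0.581, 0.5] [211.2 172.9]
26.0 [0.441, 0.372] [210.1 173.5]
27.0 [0.266, 0.246] [209.  173.8]
28.0 [0.128, 0.156] [207.9 174.4]
29.0 [0.064, 0.068] [206.8 174.9]
[210.30952381 170.95238095] [211.43548387 172.0483871 ] 42 62
```

>>> apply_moves:
  moves:
    - [0, 0, -0.1, 0.0006, 0, 0, -1]
    - [0, 0, -0.1, 0.0007, 0, 0, -1]
    - [0, 0, -0.1, 0.0007, 0, 0, -1]
    - [0, 0, -0.1, 0.0007, 0, 0, -1]
    - [0, 0, -0.1, 0.0006, 0, 0, -1]
    - [0, 0, 0, 0, 0, 0, -1]
    - [0, 0, 0, 0, 0, 0, -1]
    - [0, 0, 0, 0, 0, 0, -1]

```text
clock: 11.88
tcp_pos: [0.5129, 0.163, 0.0383]
orientation: [0.197, -3.135, 0.0]
contact_force: [0.8, 0.9, 1.0]
grip_width: -0.0001
gripper_force: 0.6
```

```bash
python3 -c "
from h import *
where(98,z=.038)
im=grab_frame('top'); cv2.imwrite('pics/t4.png',cv2.resize(im[150:310,120:330],None,fx=3.5,fy=3.5,interpolation=cv2.INTER_CUBIC)); cv2.imwrite('pics/t4raw.png',im)
m=medals('top'); print(arms(m,AX)); print({t:p.round(4).tolist() for t,p in m.items()})
"
```

```text
clock 11.8833 tcp [0.5129 0.163  0.0383] r,phi 0.0649 96.03 yaw_y 97.19 w -0.0001 F [0.8 0.9 1. ]
axes z [-0. -0. -1.] tool shift to target [0.0022 0.0001 0.0003] J [ 0.34  0.77 -1.02  1.98  0.86  0.91  0.55]
{'gold_medal': np.float64(24.19384438163884), 'silver_medal': np.float64(-65.59693993557347), 'blue_medal': np.float64(-158.07811921417047), 'green_medal': np.float64(114.41690033550675)}
{'gold_medal': [0.6385, 0.1518, 0.055], 'silver_medal': [0.5735, -0.0202, 0.055], 'blue_medal': [0.3955, 0.0484, 0.055], 'green_medal': [0.4653, 0.2183, 0.055]}
```

View pics/t4.png

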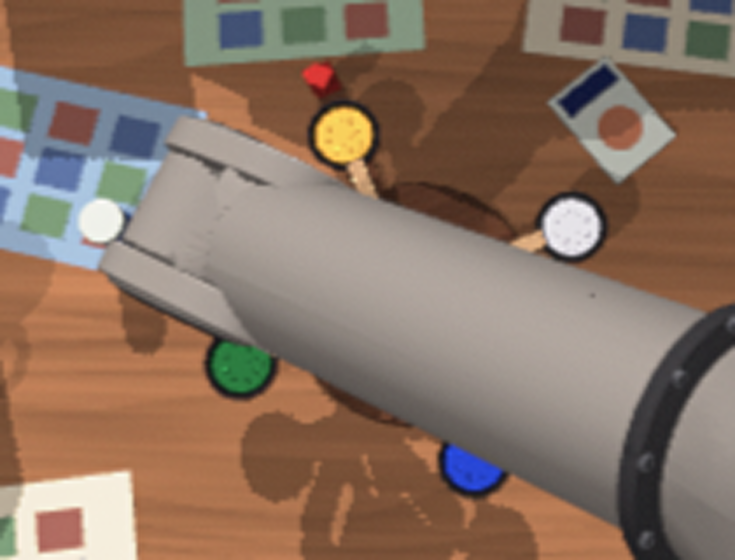

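Gold at crop (344,133) now lies on the line from the hub to the pointer at (322,77), at about 24.3° against 24.6°. Next I back the fingertip off the arm and lift it clear.

>>> apply_moves:
  moves:
    - [0, 0, 0, -0.002, 0, 0, -1]
    - [0, 0, 0, -0.004, 0, 0, -1]
    - [0, 0, 0, -0.005, 0, 0, -1]
    - [0, 0, 0, -0.005, 0, 0, -1]
    - [0, 0, 0, -0.004, 0, 0, -1]
    - [0, 0, 0, 0, 0, 0, -1]
    - [0, 0, 0, 0, 0, -0.01, -1]
    - [0, 0, 0, 0, 0, -0.02, -1]

```text
clock: 12.85
tcp_pos: [0.5312, 0.1649, 0.0672]
orientation: [0.198, -3.131, 0.002]
contact_force: [-0.1, -0.7, -0.4]
grip_width: -0.0001
gripper_force: 0.0
```

>>> apply_moves:
  moves:
    - [0, 0, 0, 0, 0, -0.03, -1]
    - [0, 0, 0, 0, 0, -0.03, -1]
    - [0, 0, 0, 0, 0, -0.03, -1]
    - [0, 0, 0, 0, 0, -0.03, -1]
    - [0, 0, 0, 0, 0, -0.03, -1]
    - [0, 0, 0, 0, 0, -0.02, -1]
    - [0, 0, 0, 0, 0, 0, -1]
    - [0, 0, 0, 0, 0, 0, -1]

```text
clock: 13.52
tcp_pos: [0.533, 0.1659, 0.2398]
orientation: [-0.197, 3.133, -0.0]
contact_force: [-0.4, -0.3, -0.7]
grip_width: 0.0002
gripper_force: 0.0
```

```bash
python3 -c "
from h import *
where(98,z=.038)
t=np.array([.45,-.2,.238]);o=telemetry.get_obs();M=R.from_rotvec(o['orientation']).as_matrix();print((M.T@(t-o['tcp_pos'])).round(3))"
```

```text
clock 13.5167 tcp [0.533  0.1659 0.2398] r,phi 0.0688 78.87 yaw_y 97.21 w 0.0002 F [-0.4 -0.3 -0.7]
axes z [ 0.002 -0.    -1.   ] tool shift to target [ 0.023  -0.0003  0.2017] J [ 0.49  0.57 -1.24  1.78  0.57  1.22  0.79]
[ 0.128 -0.353  0.002]
```

>>> apply_moves:
  moves:
    - [0, 0, 0, 0.005, -0.015, 0, -1]
    - [0, 0, 0, 0.0105, -0.03, 0, -1]
    - [0, 0, 0, 0.0105, -0.03, 0, -1]
    - [0, 0, 0, 0.0105, -0.03, 0, -1]
    - [0, 0, 0, 0.0105, -0.03, 0, -1]
    - [0, 0, 0, 0.0105, -0.03, 0, -1]
    - [0, 0, 0, 0.0105, -0.03, 0, -1]
    - [0, 0, 0, 0.0105, -0.03, 0, -1]

```text
clock: 14.18
tcp_pos: [0.4815, -0.069, 0.2371]
orientation: [0.198, -3.133, -0.0]
contact_force: [-0.1, -0.5, -0.6]
grip_width: 0.0004
gripper_force: 0.0
```

>>> apply_moves:
  moves:
    - [0, 0, 0, 0.0105, -0.03, 0, -1]
    - [0, 0, 0, 0.0105, -0.03, 0, -1]
    - [0, 0, 0, 0.0105, -0.03, 0, -1]
    - [0, 0, 0, 0.0105, -0.03, 0, -1]
    - [0, 0, 0, 0.005, -0.015, 0, -1]
    - [0, 0, 0, 0, 0, 0, -1]
    - [0, 0, 0, 0, 0, 0, -1]
    - [0, 0, 0, 0, 0, 0, -1]

```text
clock: 14.85
tcp_pos: [0.4531, -0.206, 0.2378]
orientation: [0.2, -3.134, -0.002]
contact_force: [1.6, 1.0, -0.4]
grip_width: -0.0001
gripper_force: 0.0
```

```bash
python3 -c "
from h import *
where(98,z=.038)
im=grab_frame('top'); cv2.imwrite('pics/t5.png',cv2.resize(im[150:310,120:330],None,fx=3.5,fy=3.5,interpolation=cv2.INTER_CUBIC))
m=medals('top'); ax=np.mean(list(m.values()),0)[:2]; print(ax,arms(m,ax),arms(m,AX))
k=redmask(im); k[:,:195]=0;k[:,230:]=0;k[:150]=0;k[190:]=0
p=ray('top',cen(k),.057)[:2]; print(np.degrees(np.arctan2(*(p-ax)[::-1])), [proj('top',[*(ax+r*np.array([np.cos(a),np.sin(a)])),.06]).round(2).tolist() for r in (.130,.184) for a in [np.radians(24.5)]],cen(k))
"
```

```text
clock 14.85 tcp [ 0.4531 -0.206   0.2378] r,phi 0.3116 -102.34 yaw_y 97.29 w -0.0001 F [ 1.6  1.  -0.4]
axes z [-0.001  0.001 -1.   ] tool shift to target [-0.104   0.3583  0.2001] J [ 1.35  0.49 -1.34  1.9   0.52  1.17  1.52]
[0.52029526 0.09882769] {'gold_medal': np.float64(24.339502176888665), 'silver_medal': np.float64(-66.00976292181377), 'blue_medal': np.float64(-155.87781183356313), 'green_medal': np.float64(113.82999920061266)} {'gold_medal': np.float64(24.402707812963136), 'silver_medal': np.float64(-65.6936934082462), 'blue_medal': np.float64(-155.94274437669003), 'green_medal': np.float64(113.51364537611379)}
24.753036468200456 [[217.43, 187.82], [209.86, 169.39]] [210.2195122  170.92682927]
```

View pics/t5.png

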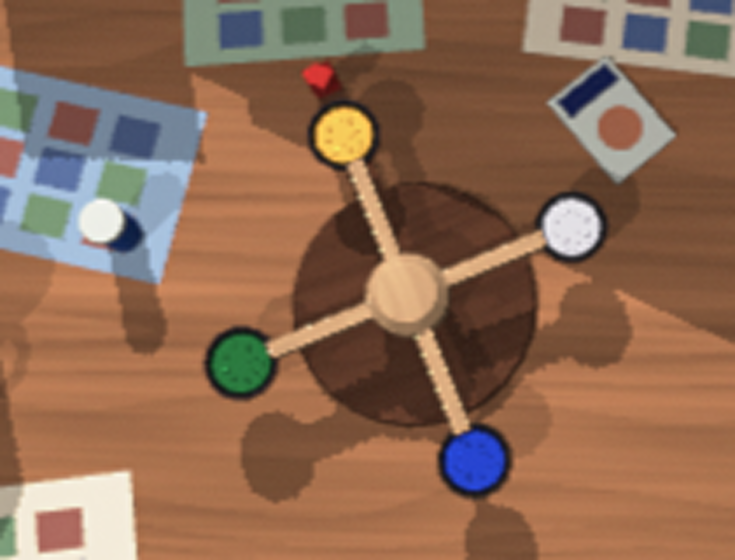

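The hand is clear and all four medals are in their dishes, with gold at crop (343,133) below the pointer at (322,77). I'll cross-check the angle with the side camera before handing in.

```bash
python3 -c "
from h import *
im=grab_frame('side'); m=medals('side'); print({t:p.round(4).tolist() for t,p in m.items()})
ax=np.mean(list(m.values()),0)[:2]; print(ax,arms(m,ax))
k=redmask(im); k[:160]=0;k[205:]=0;k[:,:295]=0;k[:,330:]=0; v,u=np.nonzero(k); print(k.sum(),u.min(),u.max(),v.min(),v.max(),cen(k))
for a in (22,23,24,25,26,27):
    c,s=np.cos(np.radians(a)),np.sin(np.radians(a)); pts=[(.167,0),(.173,.006),(.195,.006),(.195,-.006),(.173,-.006)]
    h=cv2.convexHull(np.array([proj('side',[ax[0]+x*c-y*s,ax[1]+x*s+y*c,z])*16 for z in (.008,.06) for x,y in pts]).round().astype(np.int32))
    M=np.zeros(k.shape,np.uint8); cv2.fillConvexPoly(M,h,1,shift=4); M=M>0; print(a,round((M&k).sum()/(M|k).sum(),3),cen(M).round(1))
"
```

```text
{'gold_medal': [0.6414, 0.1522, 0.055], 'silver_medal': [0.4867, 0.4395, 0.055], 'blue_medal': [0.4038, 0.0471, 0.055], 'green_medal': [0.5093, 0.0867, 0.055]}
[0.51031136 0.18137819] {'gold_medal': np.float64(-12.531090668247636), 'silver_medal': np.float64(95.21696119223053), 'blue_medal': np.float64(-128.41444778496495), 'green_medal': np.float64(-90.63206965472654)}
14 310 314 179 182 [312.07142857 180.28571429]
22 0.033 [307.7 175.3]
23 0.034 [307.1 174.7]
24 0.014 [306.9 174.3]
25 0.013 [306.2 174. ]
26 0.0 [305.9 173.4]
27 0.0 [305.3 173.2]
```

```bash
python3 -c "
from h import *
im=grab_frame('side').astype(int); k=(im[...,2]>2.5*im[...,1])&(im[...,2]>70); k[:170]=0;k[205:]=0;k[:,:300]=0;k[:,325:]=0
print(k.sum(),cen(k)); ax=np.array([.5226,.0997])
for a in np.arange(22,28.1,.5):
    c,s=np.cos(np.radians(a)),np.sin(np.radians(a)); pts=[(.167,0),(.173,.006),(.195,.006),(.195,-.006),(.173,-.006)]
    h=cv2.convexHull(np.array([proj('side',[ax[0]+x*c-y*s,ax[1]+x*s+y*c,z])*16 for z in (.008,.06) for x,y in pts]).round().astype(np.int32))
    M=np.zeros(k.shape,np.uint8); cv2.fillConvexPoly(M,h,1,shift=4); M=M>0; print(a,round((M&k).sum()/(M|k).sum(),3),cen(M).round(1))
"
```

```text
78 [312.74358974 186.29487179]
22.0 0.468 [313.9 187.2]
22.5 0.474 [313.7 187.1]
23.0 0.5 [313.4 186.5]
23.5 0.513 [313.2 186.2]
24.0 0.514 [313.1 186.1]
24.5 0.497 [312.8 186.1]
25.0 0.487 [312.4 185.7]
25.5 0.481 [312.2 185.2]
26.0 0.487 [312.  185.2]
26.5 0.477 [311.8 185.2]
27.0 0.455 [311.5 184.8]
27.5 0.442 [311.1 184.6]
28.0 0.45 [311.  184.4]
```

The side camera puts the pointer at about 24° and the gold arm at 23.9°, so the two are aligned within measurement error.

```bash
python3 -c "
from bench import order
print(order.hand_in())"
```

```text
the job is handed in; nothing more can be done
None
```

The gold medal's dish now stands in front of the red pointer, within about 1° as measured; all four medals are still in their dishes, the hand is clear, and the job is handed in.

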